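# Load and close the twin-knob wine filter press

## Robot

A 6-joint arm with a two-finger parallel gripper is mounted at the origin on a cart in front of the work surface, level with it; the furniture and walls round the work are solid. World frame = base frame: x ahead of the robot, y to its left, z up, the work surface at z = 0. Lengths are in m, angles in rad, forces in N, time in s.
With the tool pointing down it reaches from about 0.425 to 1.125 m from the base axis. Payload 14.9 kg.
Tool frame: the origin (TCP) lies midway between the tips of the shut fingers; the grasp point (between the pads) lies 19 mm behind it (r.grasp_offset is the distance from the TCP to the grasp point, in m); y points along the fingers, z is the direction in which the jaws open and shut, and the axes are right-handed (so a half turn about y gives the same grasp; the last joint's range is limited). The gripper opens to 91 mm and grips with 3 to 60 N. Pads are 32 mm wide; open, the fingers measure 118 mm over their backs; the gripper's body (76 mm by 178 mm) begins 60 mm behind the grasp point.
Start: joints at [-1.289, 0.379, 1.734, -0, 1.028, -0.033], TCP at [0.217, -0.666, 0.214] pointing down, gripper open.
Joint ranges: [-2.77, 2.77], [-0.74, 2.19], [0, 2.66], [-1.06, 4.2], [0.31, 2.87], [-3.08, 3.08]. Speed limits (rad/s): [1.89, 1.89, 2.39, 3.14, 3.14, 3.14].

## Interface

Orientations are given as a rotation vector (axis times angle).
In Python, from rig import r, imaging, finder gives the robot as it stands.
- The arm moves only by the tool move_arm, never from a script. Its argument "series" is a list of rows, each a list of 7 numbers: the shift along the tool's x, y, z in mm, then the turn, a rotation vector about the tool's x, y, z in rad, then the finger opening in mm, from 0 to 91.2. In form: [[x, y, z, wx, wy, wz, fingers], ...]. A call has 1 to 10 rows; each row shifts and turns the commanded pose from where the row before left it, along the tool's axes as they then stand; what a row does not reach is not made up. A row lasts 1/8 s, in which the tool goes at most 62.5 mm and 10.7 degrees, less where a joint would pass 70% of its speed; a pose out of reach is approached as far as the arm can. A call with a gripper value outside its range is refused whole. The fingers move at their own pace and stop on an object; the grip force is fixed at half the most. Time passes only in rows, so rows that do not move let the fingers close. It gives the time, the measured TCP pose, the force and the opening at its end, in the units of the state.
- r.sense(): the state, without advancing time (a new reading comes with each control period).
- imaging.grab_frame(name): name is "side" or "top"; returns the picture (480x640x3 uint8, red, green, blue); there is no depth.
- imaging.camera_info(name): a dict with "fov_y" (degrees; the focal length in pixels is half the picture's height over the tangent of half this angle, whatever the lens; pixels are square), "cx", "cy" (the principal point, pixels), "world_from_camera" (4x4, takes a point from camera to world coordinates). Camera axes: x right, y down, z forward; pixel columns grow to the right and rows downward; lengths in m; the calibration is good to about 2 mm. A picture is of the moment at which its call begins. camera_info takes no time and is no camera call.
- r.close_job(): hands the job in, once; it reports no verdict.
Trained networks look in the newest picture that a camera, given by its name, has taken for a name from the list of things; names that differ only in an ending like _2 or _b are one class to them, and where a whole thing is asked for, a point or a joint stands for the part that bears it (a point fixed in the world has none). Each returns a list of dicts, best first, with "conf" (0 to 1); they miss things now and then, are a little off and sometimes report something else, mostly with a low value. They report only what shows in the picture. A call takes as long as a camera call.
- finder.look_for(camera, target): "point" ([x, y, z] in m, in world coordinates, good to about 4 mm: the middle of the surface that is visible of it).
- finder.trace(camera, target): "region" (480x640 bool, what is visible of it).
- finder.pinpoint(camera, target): "point" ([x, y, z] in m, in world coordinates, good to about 4 mm: a listed point, or the origin of a listed thing).
The state is a dict: "t": time; "qpos": joint angles; "joint_velocities": joint speeds; "joint_torque": joint torques, N m; "position": TCP position; "orientation": TCP orientation; "contact_force": force on the tool from outside, world axes, zero at the start; "wrist_torque": the same for the moment, N m; "finger_gap": finger opening in m.
Only numpy, scipy, OpenCV 4.12 (cv2) and the standard library are available. Lean on these libraries where they do the work, as an engineer would, in place of code of your own. Each camera call takes 0.05 s, during which the arm holds its last target.

## Task

Get the bar's wine filter ready. First push the white filter cassette gently all the way back under the cover plate until it stops; then close the cover plate on it with the two black hand knobs, a part turn on each in alternation so that the plate never gets visibly out of level, until both knobs have gone moderately stiff, the plate bears firmly on the pad and sits level. Do not overtighten: a crushed pad is spoilt. Let go and leave the other things on the worktop alone.

Things in the scene. Friction and masses are not known exactly. Their poses are not given: they have to be found in the camera images.
- press: Steel filter press, fixed on the worktop: base 216 mm wide (y), from x = -104 to +72 mm. Origin: its underside, midway between two upright threaded studs (at y = +80 and -80 mm, x = 0). x points to its back, -x to its open front, y to its left, z up. The cassette slides on two springy rubber runners (tops at z = 30 mm) between guides 40 mm high (inner faces at y = +60 and -60 mm).
- stop (a point): Point on the front face of the two back stops, at press x = 50.5, y = 0, z = 36 mm. The cassette is home when its straight back edge, 55 mm behind its origin, lies against the stops (cassette origin at press x = -4.5 mm).
- plate: Steel cover plate (the carriage), 206 mm wide (y), 86 mm deep (x), carried by the two knobs on the studs. Origin: mid-plate, 9 mm above its pressing face, 7.5 mm below its flat top; ribs and a stub pipe in its middle stand up to 24 mm above the origin. Axes as the press's when level. It racks when one knob leads; at the start it may be out of level by up to 3 mm between the studs.
- cassette: White filter cassette, loose on the runners, drawn out to the front by 27 to 48 mm. Frame 110 mm (x) by 116 mm (y) by 12 mm, with 2 mm play in the guides, 0.35 to 0.6 kg. Origin: middle of the frame's underside; axes as the press's. Its paper pad stands 0.5 to 4 mm above the frame's top: this differs from pad to pad, so the height at which the plate touches must be felt.
- lip (a point): Middle of the front face of the cassette's pull lip (8 mm thick, 56 mm wide, 20 mm tall upright strip at its front): 85 mm in front (-x) of the cassette's origin and 12.5 mm above it; the lip's top is 10 mm higher. Push here, towards the press's back.
- knob_l_grip (a point): Left black hand knob, upright, round, 38 mm diameter, 30 mm tall; the point is on its axis, 12 mm below its top and 28.5 mm above the plate's flat top. Turning it clockwise (seen from above) runs it down the stud and takes that end of the plate along, 2.5 mm per radian (15.7 mm a turn); counter-clockwise raises it. It stays where left. Free running it resists with about 0.25 N m.
- knob_r_grip (a point): Right black hand knob, like the left one. Feel of either knob: once the plate bears on the pad, the pad pushes back by about 0.15 to 0.3 N m per further radian (half that per radian of the other knob); rightly tight, this push-back is about 0.15 N m at each, over 0.22 too much. Turning resists with 0.25 N m plus the push-back; held still, a knob may give any moment from push-back - 0.25 to push-back + 0.25.
- coaster: Round brown leather coaster, 96 mm, 8 mm thick, lying left of the press near the front edge; bystander, to be left alone. Origin: its underside.
- jigger: Brass double jigger, 44 mm wide, 91 mm tall, standing on the left front of the worktop; bystander, to be left alone. Origin: its underside.
- corkscrew: Folded corkscrew, 115 x 18 x 12 mm, lying at the front edge left of the press; bystander, to be left alone. Origin: its underside.
- stopper: Brass bottle stopper, 35 mm wide, 51 mm tall, standing behind the press; bystander, to be left alone. Origin: its underside.
- cork_a: Wine cork, 45 x 23 mm, lying behind the press; bystander, to be left alone. Origin: its underside.
- cork_b: Wine cork, 45 x 23 mm, lying right of the press near the front edge; bystander, to be left alone. Origin: its underside.
- lemon: Lemon, 75 x 55 mm, lying behind and to the right of the press; bystander, to be left alone. Origin: its underside.

How it is judged:
On the way, in this order (a step that is already met when the one before it is completed fails the run):
1. the cassette is pushed fully home, before the plate bears on it (x of cassette in the frame of press between -0.007 and -0.0025 m and angle between the x axis of cassette and the x axis of press, either way round below 0.03 rad and contact force between plate and cassette below 1 N), for 0.2 s.
2. the plate is closed firmly and level on the pad (x of cassette in the frame of press between -0.007 and -0.0025 m and angle between the x axis of cassette and the x axis of press, either way round below 0.03 rad and contact force between plate and cassette between 75 and 185 N and angle between the z axis of plate and the z axis of press, either way round below 0.012 rad), for 0.2 s.
At the end, for the whole second after the job is handed in: The cassette is home (its origin at press x = -7 to -2.5 mm, square within 0.03 rad), the plate bears on it with 75 to 185 N and is level with the press within 0.012 rad (2 mm from stud to stud), all at rest (all of step 2 and linear speed of each of plate, cassette below 0.01 m/s); the robot touches nothing.
It fails at once if the plate gets more than 5 mm out of level between the studs (angle between the z axis of plate and the z axis of press, either way round above 0.031 rad).
It fails at once if the plate is overtightened (over 300 N on the pad) (contact force between plate and cassette above 300 N).
It fails at once if the cassette is shoved hard (over 35 N from the fingers) (contact force between the fingers and cassette above 35 N).
It fails at once if a bystander is moved by more than 20 mm (distance of any of coaster, jigger, corkscrew, stopper, cork_a, cork_b, lemon from where it was at the start of the episode above 0.02 m).
It also fails if it takes over 72 s, if anything falls off the work surface, if the arm or the gripper's body presses on something with over 40 N, if the wrist force passes 120 N, or if a joint passes its speed limit or range.

## Working session

There is one attempt and no reset: what is moved stays moved. The work goes in short steps, Python scripts to look and compute and a tool call to move; the robot and the scene stay as the last step left them, time stands still between calls to the robot, and variables do not carry over. Pictures are saved under pics/ and viewed, and the job is handed in when it is done.

Besides the shell and the picture viewer there is one more tool, called after "Emit:" as name(argument=value, ...), one argument or row to a line, values as JSON. move_arm: Moves the arm, as the interface text tells. Its arguments: {"type":"object","properties":{"series":{"type":"array"}},"required":["series"]}

```bash
ls; mkdir -p pics; python3 - <<'E'
from rig import r, imaging, finder
import cv2, numpy as np
np.set_printoptions(precision=4,suppress=True)
for c in ("side","top"):
    im=imaging.grab_frame(c); cv2.imwrite(f"pics/{c}0.png",im[:,:,::-1])
    i=imaging.camera_info(c); print(c,i["fov_y"],i["cx"],i["cy"]); print(np.array(i["world_from_camera"]))
    for n in ["press","stop","plate","cassette","lip","knob_l_grip","knob_r_grip"]:
        print(n,[(np.round(d["point"],4).tolist(),round(d["conf"],2)) for d in finder.pinpoint(c,n)[:3]])
print(r.sense()); print(r.grasp_offset)
E
```

```text
pics
side 44.303086996803344 326.3157184752367 236.35633020265814
[[-0.9998  0.0076  0.0168  0.5177]
 [-0.0076  0.663  -0.7486  0.7065]
 [-0.0168 -0.7486 -0.6628  0.8837]
 [ 0.      0.      0.      1.    ]]
press [([0.488, -0.336, -0.0015], 0.58)]
stop [([0.5393, -0.3418, 0.038], 0.87)]
plate [([0.492, -0.3341, 0.0629], 0.98)]
cassette [([0.6111, -0.5051, -0.0023], 0.63), ([0.4536, -0.3304, 0.0282], 0.61), ([0.6889, -0.2074, 0.0022], 0.35)]
lip [([0.3747, -0.3237, 0.0432], 0.85)]
knob_l_grip [([0.5012, -0.2496, 0.0957], 0.63)]
knob_r_grip [([0.4791, -0.41, 0.0935], 0.83)]
top 45.695908881044716 330.69949704428325 238.57949876713707
[[ 0.0051 -0.9977  0.0674  0.4572]
 [-0.9998 -0.0062 -0.0173 -0.1811]
 [ 0.0177 -0.0673 -0.9976  1.2248]
 [ 0.      0.      0.      1.    ]]
press [([0.4898, -0.3371, -0.0013], 0.74)]
stop [([0.4888, -0.3315, 0.0589], 0.7)]
plate [([0.4924, -0.3308, 0.0581], 0.67)]
cassette [([0.4506, -0.3291, 0.0324], 0.73)]
lip [([0.3715, -0.3162, 0.0403], 0.85), ([0.4908, -0.3339, -0.0009], 0.72), ([0.3927, 0.1507, 0.0016], 0.3)]
knob_l_grip [([0.5036, -0.2548, 0.0875], 0.88)]
knob_r_grip [([0.4802, -0.408, 0.0944], 0.73)]
{'t': 0.8, 'qpos': array([-1.2893,  0.3789,  1.7342,  0.    ,  1.0285, -0.0333]), 'joint_velocities': array([ 0.    , -0.    ,  0.0005,  0.0007,  0.0012,  0.0022]), 'joint_torque': array([ -0.0018, -76.3638, -43.4732,   0.065 ,   0.0389,   0.    ]), 'position': array([ 0.2167, -0.6656,  0.2139]), 'orientation': array([-0.3256,  2.0515, -2.0515]), 'contact_force': array([ 0.4251, -0.7032,  0.4024]), 'wrist_torque': array([-0.0092,  0.0185, -0.0193]), 'finger_gap': 0.09127094422218135}
0.0188
```

View pics/side0.png

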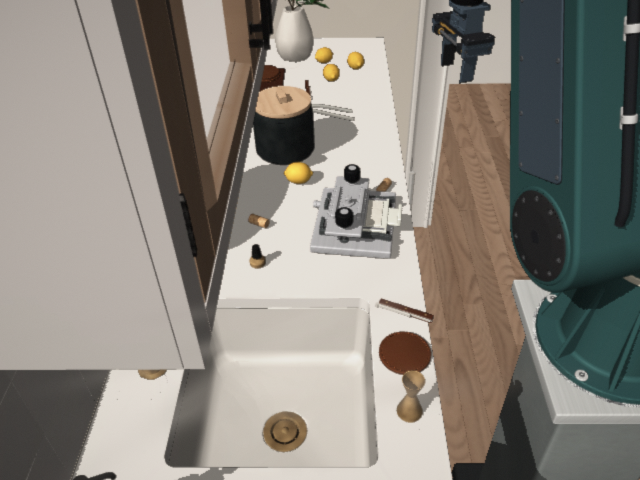

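View pics/top0.png

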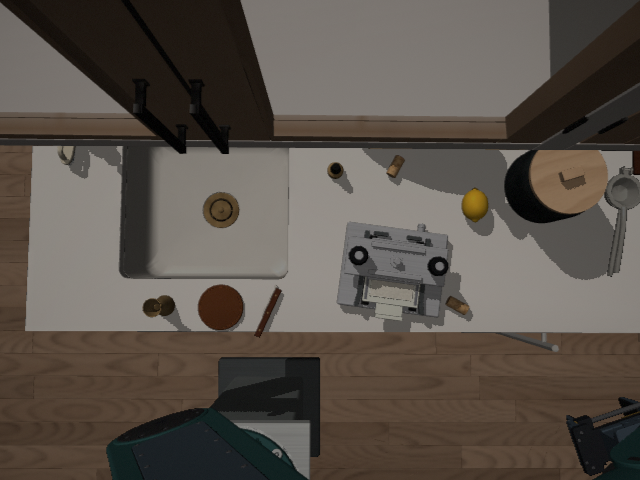

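```bash
cat > h.py <<'E'
import numpy as np, cv2
np.set_printoptions(precision=4,suppress=True)
from rig import r, imaging, finder
from scipy.spatial.transform import Rotation as R
def cam(c):
    i=imaging.camera_info(c); T=np.array(i["world_from_camera"]); f=240/np.tan(np.radians(i["fov_y"]/2)); return T,f,i["cx"],i["cy"]
def proj(c,p):
    T,f,cx,cy=cam(c); q=T[:3,:3].T@(np.array(p,float)-T[:3,3]); return np.array([cx+f*q[0]/q[2],cy+f*q[1]/q[2]])
def ray(c,u,v):
    T,f,cx,cy=cam(c); d=T[:3,:3]@np.array([(u-cx)/f,(v-cy)/f,1]); return T[:3,3],d/np.linalg.norm(d)
def onz(c,u,v,z):
    o,d=ray(c,u,v); return o+d*(z-o[2])/d[2]
def tri(a,b):
    o1,d1=ray("side",*a); o2,d2=ray("top",*b)
    A=np.stack([d1,-d2],1); s=np.linalg.lstsq(A,o2-o1,rcond=None)[0]
    p,q=o1+s[0]*d1,o2+s[1]*d2; return (p+q)/2,np.linalg.norm(p-q)
def crop(im,x0,y0,x1,y1,k,name):
    cv2.imwrite("pics/"+name,cv2.resize(im[y0:y1,x0:x1],None,fx=k,fy=k,interpolation=cv2.INTER_CUBIC))
E
python3 - <<'E'
from h import *
s=cv2.imread("pics/side0.png");t=cv2.imread("pics/top0.png")
crop(s,300,150,430,265,6,"s1.png"); crop(t,325,210,475,330,5,"t1.png")
crop(s,360,0,520,260,3,"s2.png")
for z in (0,.3,-.1,-.5): print(z,onz("top",497,333,z),onz("top",557,348,z))
print(onz("side",413,175,0),onz("side",430,225,0),onz("side",430,225,-.2))
print(proj("top",[.217,-.666,.214]),proj("side",[.217,-.666,.214]))
E
```

```text
0 [ 0.3395 -0.5598  0.    ] [ 0.3081 -0.6885  0.    ]
0.3 [ 0.3683 -0.467   0.3   ] [ 0.3446 -0.5643  0.3   ]
-0.1 [ 0.3299 -0.5907 -0.1   ] [ 0.2959 -0.73   -0.1   ]
-0.5 [ 0.2914 -0.7143 -0.5   ] [ 0.2472 -0.8957 -0.5   ]
[ 0.3206 -0.5253  0.    ] [ 0.3017 -0.3283  0.    ] [ 0.2528 -0.5625 -0.2   ]
[595.8247 415.504 ] [455.8742  71.1764]
```

View pics/s1.png

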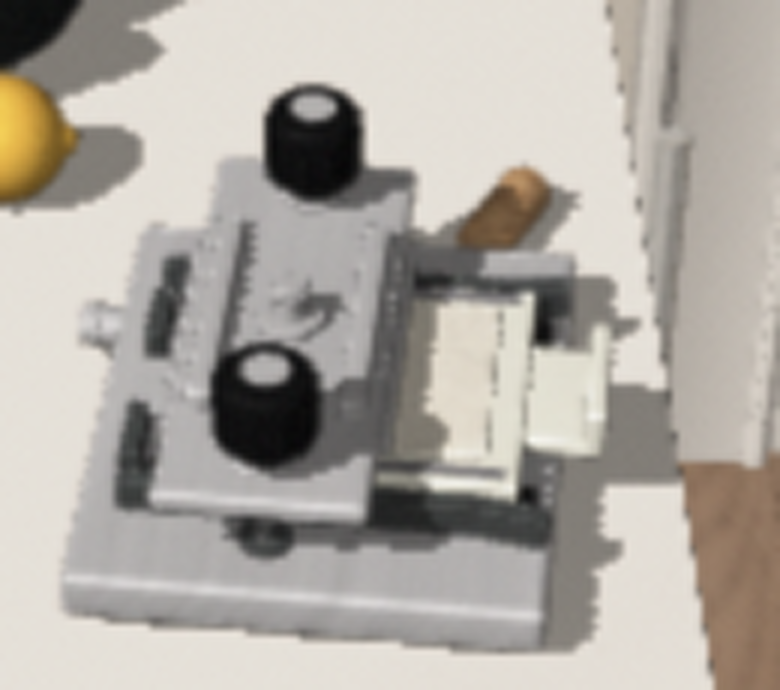

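View pics/t1.png

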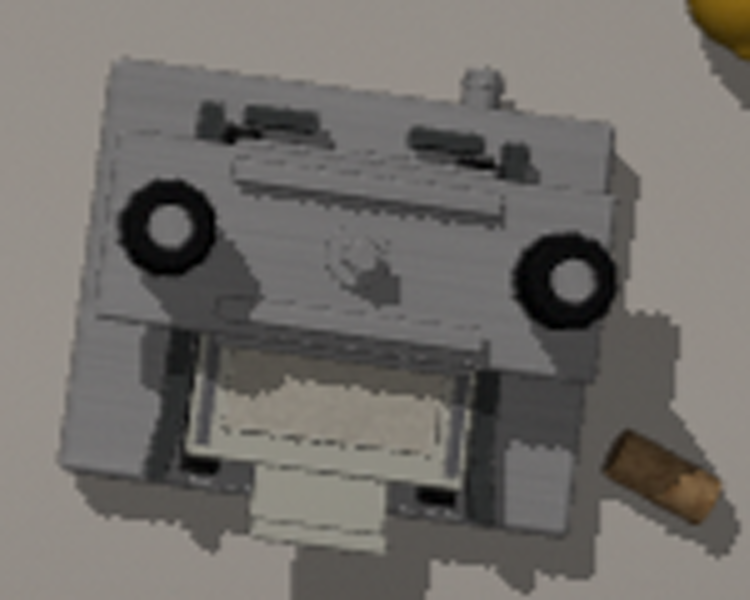

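View pics/s2.png

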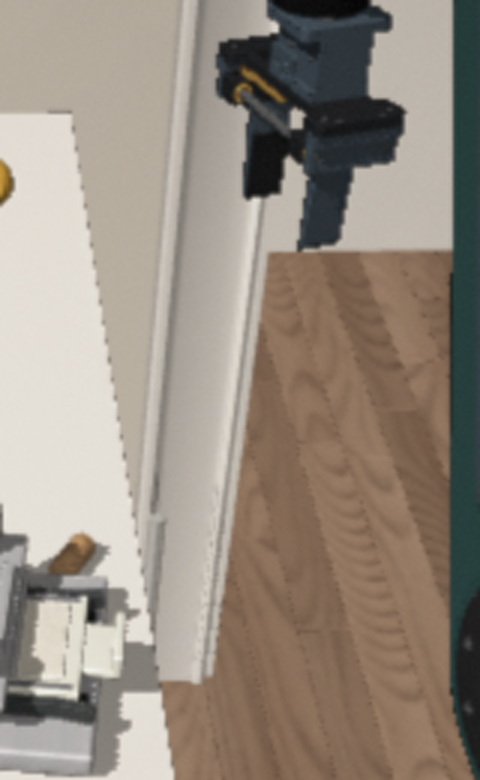

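```bash
python3 - <<'E'
from h import *
L=tri((344.2,211.4),(358.9,255.2)); Rr=tri((352.4,167.7),(439.7,266.2)); print(L,Rr)
d=L[0]-Rr[0]; print("yaw",-np.arctan2(d[0],d[1]),np.linalg.norm(d[:2]))
# lip top front edge corners in top view (z=.0525): t1 (250,540)->(385,553)
for z in (.0525,):
  a=onz("top",325+250/5,210+538/5,z); b=onz("top",325+385/5,210+553/5,z); print(a,b,(a+b)/2,-np.arctan2((a-b)[0],(a-b)[1]))
# base corners z~0.02 in top : front-left (62,467), front-right(565,533), back-left(115,60), back right (612,125)
for uv in ((62,467),(570,533),(115,58),(614,123)): print(onz("top",325+uv[0]/5,210+uv[1]/5,.024))
st=r.sense(); print(R.from_rotvec(st["orientation"]).as_matrix())
for z in (.3,.5): print(onz("top",450,140,z),onz("top",250,130,z))
E
```

```text
(array([ 0.5006, -0.2565,  0.1008]), np.float64(0.00015876496425051606)) (array([ 0.4795, -0.4167,  0.1002]), np.float64(0.0006518978409987181))
yaw -0.13088483514819252 0.16154590718645195
[ 0.3749 -0.293   0.0525] [ 0.3691 -0.3483  0.0525] [ 0.372  -0.3207  0.0525] -0.10595800292504638
[ 0.4022 -0.2167  0.024 ]
[ 0.3755 -0.4303  0.024 ]
[ 0.5747 -0.2384  0.024 ]
[ 0.5484 -0.4504  0.024 ]
[[-0.9509  0.      0.3096]
 [-0.3096 -0.     -0.9509]
 [-0.     -1.      0.    ]]
[ 0.6843 -0.3936  0.3   ] [ 0.6979 -0.0635  0.3   ]
[ 0.6352 -0.3476  0.5   ] [ 0.6458 -0.089   0.5   ]
```

```bash
cat >> h.py <<'E'
def plan(p,yaw=None,n=8,grip=0,p0=None,Rm0=None):
    """p: target TCP; yaw: target world angle of tool x"""
    st=r.sense(); p0=st["position"] if p0 is None else np.array(p0); M=R.from_rotvec(st["orientation"]).as_matrix() if Rm0 is None else Rm0
    a0=np.arctan2(M[1,0],M[0,0]); da=0 if yaw is None else (yaw-a0+np.pi)%(2*np.pi)-np.pi
    rows=[]; step=(np.array(p)-p0)/n
    for k in range(n):
        l=M.T@step*1000; w=-da/n
        rows.append([round(float(v),1) for v in l]+[0,round(float(w),3),0,grip]); M=M@R.from_rotvec([0,w,0]).as_matrix()
    print("da",round(da,3)); print(rows); return M
def st():
    s=r.sense(); M=R.from_rotvec(s["orientation"]).as_matrix()
    print("t",round(s["t"],2),"p",s["position"],"yawx",round(np.arctan2(M[1,0],M[0,0]),4),"ydown",M[:,1],"F",s["contact_force"],"T",s["wrist_torque"],"gap",round(s["finger_gap"],4),"q",s["qpos"])
E
python3 - <<'E'
from h import *
plan([.326,-.316,.13],3.0143,10,0)
E
```

```text
da -0.442
[[-21.2, 8.4, -29.9, 0, 0.044, 0, 0], [-19.9, 8.4, -30.8, 0, 0.044, 0, 0], [-18.5, 8.4, -31.6, 0, 0.044, 0, 0], [-17.1, 8.4, -32.4, 0, 0.044, 0, 0], [-15.6, 8.4, -33.1, 0, 0.044, 0, 0], [-14.2, 8.4, -33.8, 0, 0.044, 0, 0], [-12.6, 8.4, -34.4, 0, 0.044, 0, 0], [-11.1, 8.4, -34.9, 0, 0.044, 0, 0], [-9.6, 8.4, -35.4, 0, 0.044, 0, 0], [-8.0, 8.4, -35.7, 0, 0.044, 0, 0]]
```

Emit:
move_arm(
  series=[
    [-21.2, 8.4, -29.9, 0, 0.044, 0, 0],
    [-19.9, 8.4, -30.8, 0, 0.044, 0, 0],
    [-18.5, 8.4, -31.6, 0, 0.044, 0, 0],
    [-17.1, 8.4, -32.4, 0, 0.044, 0, 0],
    [-15.6, 8.4, -33.1, 0, 0.044, 0, 0],
    [-14.2, 8.4, -33.8, 0, 0.044, 0, 0],
    [-12.6, 8.4, -34.4, 0, 0.044, 0, 0],
    [-11.1, 8.4, -34.9, 0, 0.044, 0, 0],
    [-9.6, 8.4, -35.4, 0, 0.044, 0, 0],
    [-8.0, 8.4, -35.7, 0, 0.044, 0, 0],
  ],
)

```text
t: 2.05
position: [0.326, -0.3149, 0.1299]
orientation: [-0.137, -2.156, 2.156]
contact_force: [0.5, -0.5, 0.4]
finger_gap: 0.0004
```

```bash
python3 - <<'E'
from h import *
st(); plan([.326,-.316,.041],3.0143,3,0)
E
```

```text
t 2.05 p [ 0.326  -0.3149  0.1299] yawx 3.0148 ydown [ 0.0004 -0.0004 -1.    ] F [ 0.4858 -0.4608  0.4156] T [-0.0367  0.0194 -0.0353] gap 0.0004 q [-0.8194  0.1209  2.2606  0.      0.7595  0.8782]
da -0.0
[[-0.0, 29.6, 0.4, 0, 0.0, 0, 0], [-0.0, 29.6, 0.4, 0, 0.0, 0, 0], [-0.0, 29.6, 0.4, 0, 0.0, 0, 0]]
```

Emit:
move_arm(
  series=[
    [0, 29.6, 0, 0, 0, 0, 0],
    [0, 29.6, 0, 0, 0, 0, 0],
    [0, 29.6, 0.7, 0, 0, 0, 0],
    [-8, 0, 0, 0, 0, 0, 0],
    [-8, 0, 0, 0, 0, 0, 0],
    [-6, 0, 0, 0, 0, 0, 0],
  ],
)

```text
t: 2.8
position: [0.3488, -0.3201, 0.0424]
orientation: [-0.137, -2.156, 2.159]
contact_force: [0.4, -0.6, 0.5]
finger_gap: 0.0005
```

```bash
python3 - <<'E'
from h import *
st()
a=imaging.grab_frame("side")[:,:,::-1]; b=imaging.grab_frame("top")[:,:,::-1]
A=cv2.resize(a[150:265,300:430],(520,460)); B=cv2.resize(b[210:340,325:475],(530,460))
cv2.imwrite("pics/c1.png",np.hstack([A,B])[:, :800] if 0 else cv2.resize(np.hstack([A,B]),(800,350)))
E
```

```text
t 2.8 p [ 0.3488 -0.3201  0.0424] yawx 3.0166 ydown [ 0.0016 -0.0016 -1.    ] F [ 0.3545 -0.588   0.4688] T [-0.0401  0.0196 -0.0358] gap 0.0005 q [-0.7917  0.3274  2.2365  0.      0.5755  0.904 ]
```

View pics/c1.png

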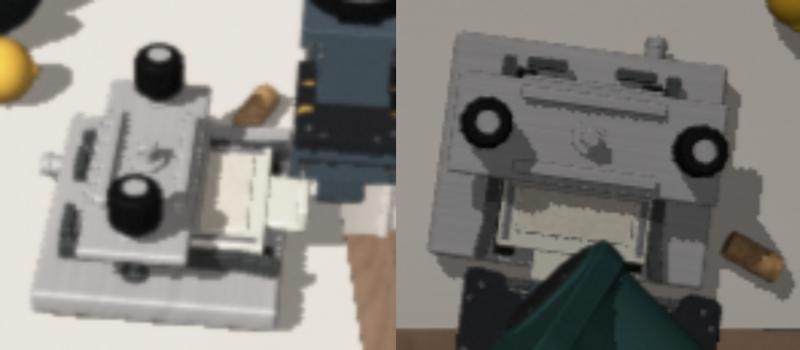

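Emit:
move_arm(
  series=[
    [-3, 0, 0, 0, 0, 0, 0],
    [-3, 0, 0, 0, 0, 0, 0],
    [-3, 0, 0, 0, 0, 0, 0],
    [-3, 0, 0, 0, 0, 0, 0],
    [-3, 0, 0, 0, 0, 0, 0],
    [-3, 0, 0, 0, 0, 0, 0],
    [-3, 0, 0, 0, 0, 0, 0],
    [-3, 0, 0, 0, 0, 0, 0],
  ],
)

```text
t: 3.9
position: [0.3714, -0.3223, 0.0411]
orientation: [-0.135, -2.157, 2.157]
contact_force: [-2.0, 0.3, -0.0]
finger_gap: 0.0005
```

```bash
python3 - <<'E'
from h import *
st()
a=imaging.grab_frame("side")[:,:,::-1]
crop(a,300,150,430,265,5,"s3.png")
print([(d["point"],d["conf"]) for d in finder.pinpoint("side","lip")[:2]])
E
```

```text
t 3.9 p [ 0.3714 -0.3223  0.0411] yawx 3.0164 ydown [-0.  0. -1.] F [-2.02    0.3213 -0.0019] T [0.0619 0.4201 0.0276] gap 0.0005 q [-0.7621  0.3526  2.2001  0.      0.589   0.9339]
[([0.3896, -0.3277, 0.0446], 0.75)]
```

View pics/s3.png

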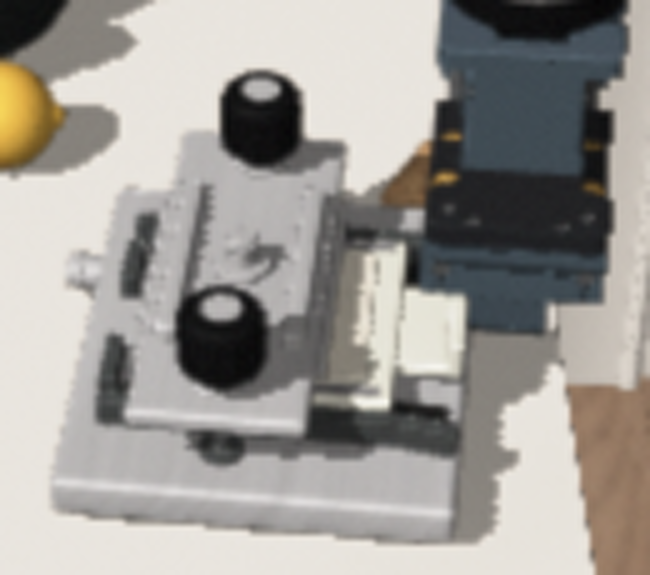

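Emit:
move_arm(
  series=[
    [-1.5, 0, 0, 0, 0, 0, 0],
    [-1.5, 0, 0, 0, 0, 0, 0],
    [-1.5, 0, 0, 0, 0, 0, 0],
    [-1.5, 0, 0, 0, 0, 0, 0],
    [-1.5, 0, 0, 0, 0, 0, 0],
    [-1.5, 0, 0, 0, 0, 0, 0],
    [-1, 0, 0, 0, 0, 0, 0],
  ],
)

```text
t: 4.88
position: [0.3813, -0.3236, 0.0411]
orientation: [-0.135, -2.157, 2.157]
contact_force: [-2.2, 1.2, 2.3]
finger_gap: 0.0003
```

Emit:
move_arm(
  series=[
    [-1, 0, 0, 0, 0, 0, 0],
    [-0.5, 0, 0, 0, 0, 0, 0],
  ],
)

```text
t: 5.12
position: [0.3827, -0.3237, 0.0411]
orientation: [-0.135, -2.157, 2.157]
contact_force: [-2.0, 0.4, 2.5]
finger_gap: -0.0001
```

Emit:
move_arm(
  series=[
    [-0.7, 0, 0, 0, 0, 0, 0],
    [-0.5, 0, 0, 0, 0, 0, 0],
  ],
)

```text
t: 5.38
position: [0.3834, -0.3236, 0.0411]
orientation: [-0.134, -2.157, 2.156]
contact_force: [-8.9, 0.2, 5.4]
finger_gap: 0.0003
```

Emit:
move_arm(
  series=[
    [-0.4, 0, 0, 0, 0, 0, 0],
    [0, 0, 0, 0, 0, 0, 0],
  ],
)

```text
t: 5.62
position: [0.3835, -0.3235, 0.041]
orientation: [-0.133, -2.157, 2.155]
contact_force: [-9.4, -0.1, 6.2]
finger_gap: 0.0004
```

```bash
python3 - <<'E'
from h import *
st()
a=imaging.grab_frame("side")[:,:,::-1]
b=imaging.grab_frame("top")[:,:,::-1]
A=cv2.resize(a[150:265,300:430],(520,460)); B=cv2.resize(b[210:340,325:475],(530,460))
cv2.imwrite("pics/c2.png",cv2.resize(np.hstack([A,B]),(800,350)))
crop(b,345,215,455,300,7,"t3.png")
E
```

```text
t 5.62 p [ 0.3835 -0.3235  0.041 ] yawx 3.0165 ydown [-0.0015  0.001  -1.    ] F [-9.3966 -0.0989  6.1674] T [0.1197 1.5653 0.0608] gap 0.0004 q [-0.7471  0.365   2.18   -0.0006  0.5984  0.9493]
```

View pics/c2.png

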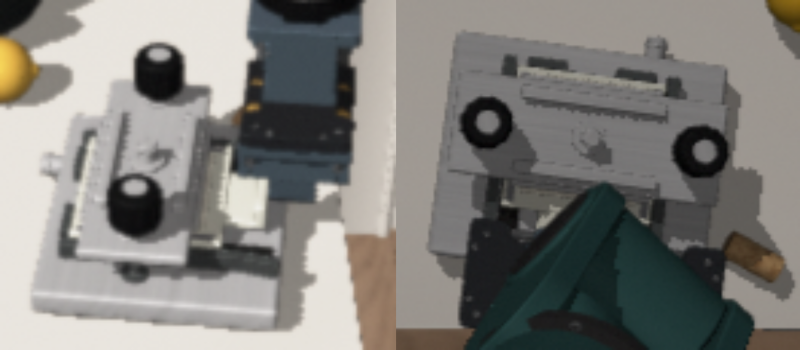

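View pics/t3.png

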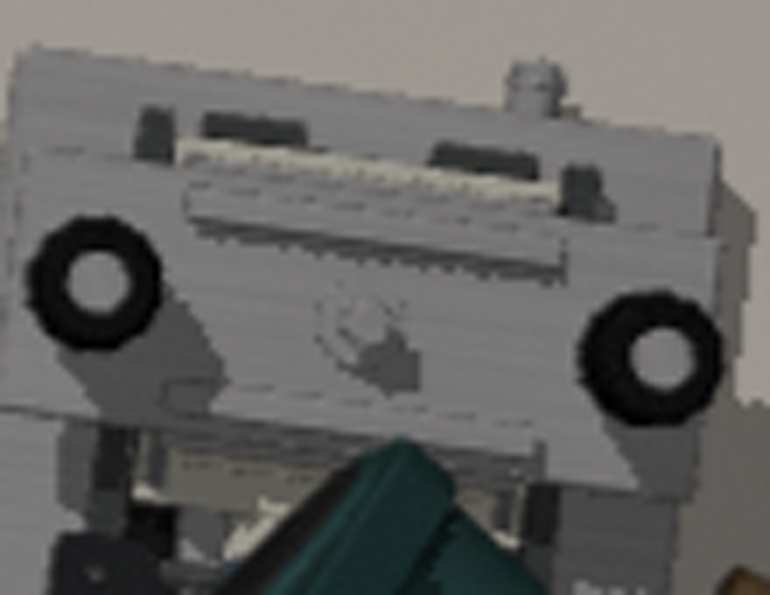

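```bash
python3 - <<'E'
from h import *
M=R.from_rotvec(r.sense()["orientation"]).as_matrix()
p0=r.sense()["position"]+M@np.array([.020,-.11,0])
# after back off/up
plan([.5006,-.2565,.15],-2.045+.5,6,60,p0=p0)
E
```

```text
da 1.722
[[-21.3, 0.1, -13.5, 0, -0.287, 0, 60], [-24.2, 0.1, -7.0, 0, -0.287, 0, 60], [-25.2, 0.1, 0.2, 0, -0.287, 0, 60], [-24.1, 0.1, 7.3, 0, -0.287, 0, 60], [-21.1, 0.1, 13.8, 0, -0.287, 0, 60], [-16.3, 0.1, 19.2, 0, -0.287, 0, 60]]
```

Emit:
move_arm(
  series=[
    [10, 0, 0, 0, 0, 0, 0],
    [10, -10, 0, 0, 0, 0, 0],
    [0, -35, 0, 0, 0, 0, 0],
    [0, -35, 0, 0, 0, 0, 0],
    [0, -30, 0, 0, 0, 0, 60],
  ],
)

```text
t: 6.35
position: [0.3641, -0.3216, 0.1531]
orientation: [-0.137, -2.156, 2.158]
contact_force: [0.2, 0.6, 0.2]
finger_gap: 0.0079
```

```bash
python3 - <<'E'
from h import *
st()
a=imaging.grab_frame("side")[:,:,::-1]
b=imaging.grab_frame("top")[:,:,::-1]
cv2.imwrite("pics/side4.png",a); cv2.imwrite("pics/top4.png",b)
crop(a,300,150,430,265,6,"s4.png"); crop(b,345,215,465,320,6,"t4.png")
def disc(im,u,v):
    g=cv2.cvtColor(im,cv2.COLOR_BGR2GRAY).astype(float)[v-7:v+8,u-7:u+8]
    _,m=cv2.threshold(g.astype(np.uint8),0,255,cv2.THRESH_OTSU)
    n,l,s,c=cv2.connectedComponentsWithStats(m)
    k=l[7,7]; w=np.where(l==k,1.,0); 
    return c[k]+[u-7,v-7],s[k,4]
for (su,sv),(tu,tv) in (((344,211),(359,255)),((352,168),(440,266))):
    x,y=disc(a,su,sv),disc(b,tu,tv); print(x,y,tri(x[0],y[0]))
E
```

```text
t 6.35 p [ 0.3641 -0.3216  0.1531] yawx 3.0161 ydown [ 0.0011 -0.0009 -1.    ] F [0.2353 0.637  0.1744] T [ 0.0485  0.0265 -0.0036] gap 0.0079 q [-0.7715  0.1304  2.1914  0.0001  0.8183  0.9247]
(array([343.5, 211. ]), np.int32(36)) (array([358.5254, 254.9322]), np.int32(59)) (array([ 0.5015, -0.2557,  0.1025]), np.float64(0.0008723038582091933))
(array([351.88, 167.44]), np.int32(25)) (array([439.1587, 265.7937]), np.int32(63)) (array([ 0.4805, -0.4153,  0.1019]), np.float64(0.0001597950141411466))
```

View pics/s4.png

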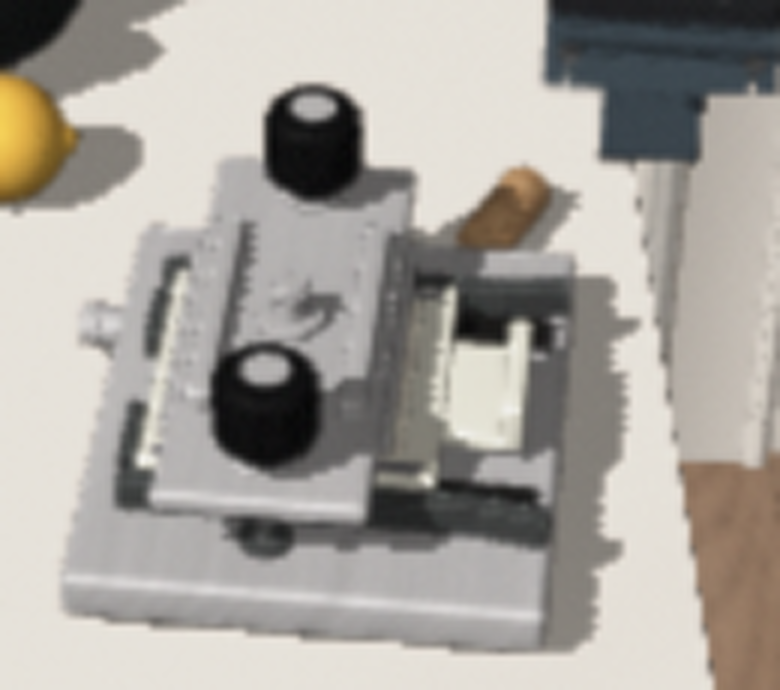

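View pics/t4.png

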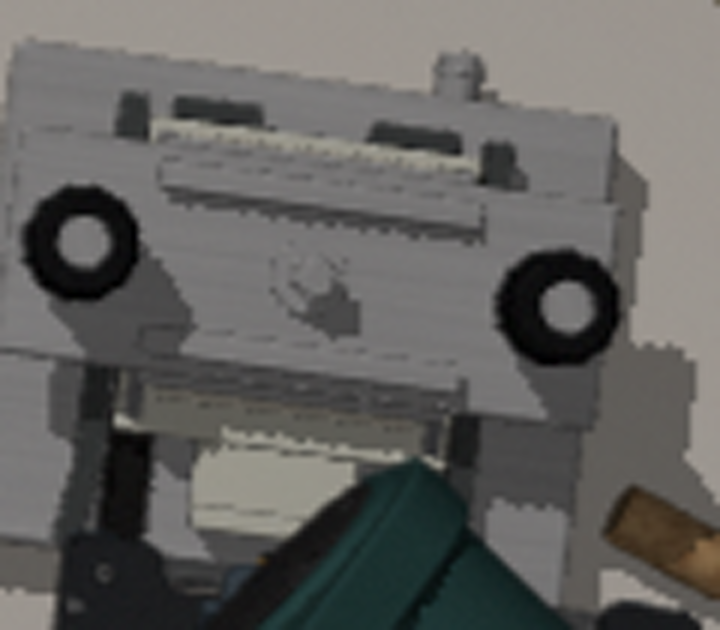

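```bash
python3 - <<'E'
from h import *
M=plan([.501,-.256,.15],-2.345,6,60)
E
```

```text
da 0.922
[[-21.0, 0.8, -13.9, 0, -0.154, 0, 60], [-22.9, 0.8, -10.5, 0, -0.154, 0, 60], [-24.2, 0.8, -6.8, 0, -0.154, 0, 60], [-25.0, 0.8, -3.1, 0, -0.154, 0, 60], [-25.2, 0.8, 0.8, 0, -0.154, 0, 60], [-24.8, 0.8, 4.7, 0, -0.154, 0, 60]]
```

Emit:
move_arm(
  series=[
    [-21.0, 0.8, -13.9, 0, -0.154, 0, 60],
    [-22.9, 0.8, -10.5, 0, -0.154, 0, 60],
    [-24.2, 0.8, -6.8, 0, -0.154, 0, 60],
    [-25.0, 0.8, -3.1, 0, -0.154, 0, 60],
    [-25.2, 0.8, 0.8, 0, -0.154, 0, 60],
    [-24.8, 0.8, 4.7, 0, -0.154, 0, 60],
    [0, 0, 0, 0, 0, 0, 60],
  ],
)

```text
t: 7.32
position: [0.5003, -0.254, 0.146]
orientation: [-0.74, 1.75, -1.75]
contact_force: [-0.3, 0.9, 0.3]
finger_gap: 0.0601
```

```bash
python3 - <<'E'
from h import *
st(); plan([.501,-.256,.078],-2.345,3,60)
a=imaging.grab_frame("side")[:,:,::-1]
crop(a,300,120,430,265,5,"s5.png")
E
```

```text
t 7.33 p [ 0.5003 -0.254   0.146 ] yawx -2.3415 ydown [-0.      0.0001 -1.    ] F [-0.3067  0.9237  0.3019] T [-0.021  -0.0072 -0.0189] gap 0.0601 q [-0.5113  0.2582  2.0481  0.0001  0.8354  0.2593]
da -0.003
[[0.3, 22.7, 0.6, 0, 0.001, 0, 60], [0.3, 22.7, 0.6, 0, 0.001, 0, 60], [0.3, 22.7, 0.6, 0, 0.001, 0, 60]]
```

View pics/s5.png

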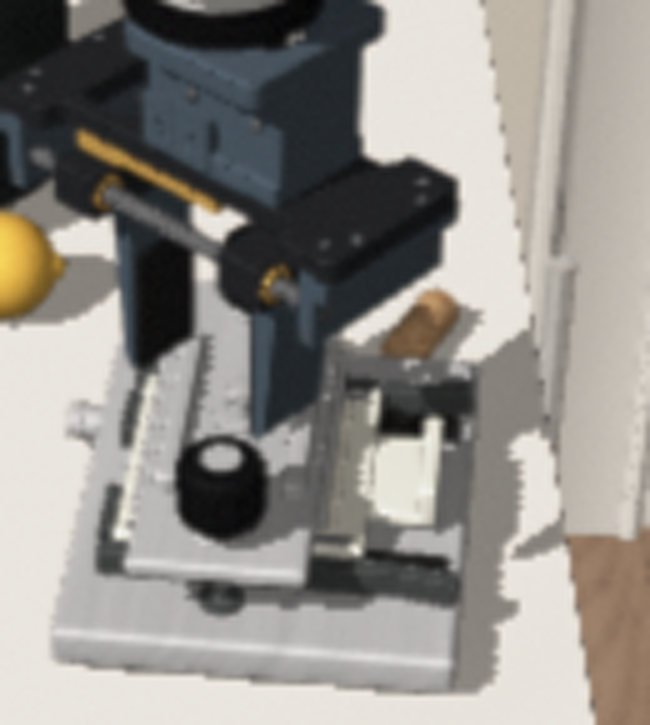

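Emit:
move_arm(
  series=[
    [0.3, 22.7, 0.6, 0, 0, 0, 60],
    [0.3, 22.7, 0.6, 0, 0, 0, 60],
    [0.3, 22.7, 0.6, 0, 0, 0, 60],
    [0, 0, 0, 0, 0, 0, 60],
  ],
)

```text
t: 7.88
position: [0.4987, -0.2563, 0.0769]
orientation: [-0.739, 1.756, -1.751]
contact_force: [0.5, 0.0, 0.3]
finger_gap: 0.0601
```

```bash
python3 - <<'E'
from h import *
st()
a=imaging.grab_frame("side")[:,:,::-1]
crop(a,300,120,430,265,5,"s6.png")
E
```

```text
t 7.88 p [ 0.4987 -0.2563  0.0769] yawx -2.3458 ydown [-0.0027  0.0015 -1.    ] F [0.509  0.04   0.2506] T [-0.0782 -0.0068  0.0216] gap 0.0601 q [-0.5162  0.3712  2.0625 -0.0001  0.7111  0.2588]
```

View pics/s6.png

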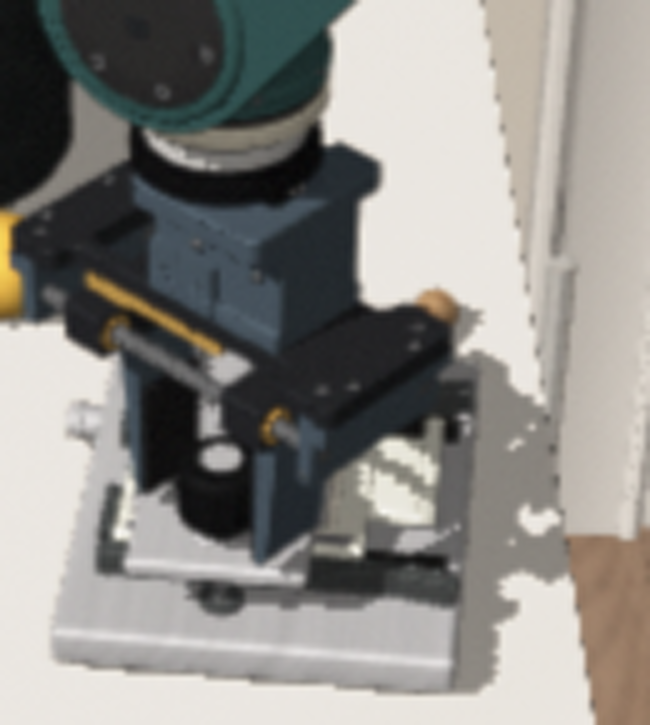

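Emit:
move_arm(
  series=[
    [-1.5, 0, 1.5, 0, 0, 0, 60],
    [0, 0, 0, 0, 0, 0, 30],
    [0, 0, 0, 0, 0, 0, 30],
    [0, 0, 0, 0, 0, 0, 30],
  ],
)

```text
t: 8.43
position: [0.5006, -0.2545, 0.0781]
orientation: [-0.742, 1.758, -1.747]
contact_force: [-14.4, 15.5, 16.5]
finger_gap: 0.037
```

```bash
python3 - <<'E'
from h import *
st()
E
```

```text
t 8.43 p [ 0.5006 -0.2545  0.0781] yawx -2.3432 ydown [-0.0049  0.0037 -1.    ] F [-14.4043  15.478   16.5354] T [2.8546 2.5734 0.0014] gap 0.037 q [-0.5123  0.3714  2.0589  0.0013  0.7174  0.2592]
```

Emit:
move_arm(
  series=[
    [0, -1, -1.4, 0, 0, 0, 30],
    [0, 0, 0, 0, 0, 0, 30],
  ],
)

```text
t: 8.68
position: [0.5005, -0.2544, 0.0785]
orientation: [-0.741, 1.754, -1.749]
contact_force: [-1.9, 6.5, -6.7]
finger_gap: 0.0368
```

```bash
python3 - <<'E'
from h import *
st()
E
```

```text
t 8.68 p [ 0.5005 -0.2544  0.0785] yawx -2.3429 ydown [-0.0024  0.0017 -1.    ] F [-1.9217  6.4738 -6.6957] T [ 1.1524  0.6091 -0.0408] gap 0.0368 q [-0.5119  0.3694  2.0609  0.0004  0.7142  0.2598]
```

Emit:
move_arm(
  series=[
    [0, 0.3, 0, 0, 0.12, 0, 30],
    [0, 0.3, 0, 0, 0.12, 0, 30],
    [0, 0.3, 0, 0, 0.12, 0, 30],
  ],
)

```text
t: 9.05
position: [0.5006, -0.2545, 0.0776]
orientation: [-0.44, 1.984, -1.979]
contact_force: [-4.1, 6.3, -6.5]
finger_gap: 0.037
```

```bash
python3 - <<'E'
from h import *
st()
E
```

```text
t 9.05 p [ 0.5006 -0.2545  0.0776] yawx -2.7065 ydown [-0.0026  0.0017 -1.    ] F [-4.1219  6.3224 -6.4766] T [1.2009 0.5997 0.3306] gap 0.037 q [-0.5119  0.3711  2.0607  0.0004  0.7129  0.6235]
```

Emit:
move_arm(
  series=[
    [0, 0.3, 0, 0, 0.12, 0, 30],
    [0, 0.3, 0, 0, 0.12, 0, 30],
    [0, 0.3, 0, 0, 0.12, 0, 30],
  ],
)

```text
t: 9.43
position: [0.5005, -0.2545, 0.0767]
orientation: [-0.085, 2.186, -2.182]
contact_force: [-3.5, 5.6, -6.5]
finger_gap: 0.037
```

```bash
python3 - <<'E'
from h import *
st()
E
```

```text
t 9.43 p [ 0.5005 -0.2545  0.0767] yawx -3.0664 ydown [-0.0026  0.0016 -1.    ] F [-3.4566  5.6436 -6.5406] T [1.1544 0.5688 0.2826] gap 0.037 q [-0.512   0.3726  2.0608  0.0002  0.7112  0.9834]
```

```bash
python3 - <<'E'
from h import *
s=r.sense(); M=R.from_rotvec(s["orientation"]).as_matrix()
p=s["position"]+[0,0,.045]
M2=plan([.480,-.4138,.122],-2.685,6,60,p0=p)
E
```

```text
da 0.381
[[5.4, -0.1, 26.2, 0, -0.064, 0, 60], [7.1, -0.1, 25.8, 0, -0.064, 0, 60], [8.7, -0.1, 25.3, 0, -0.064, 0, 60], [10.3, -0.1, 24.7, 0, -0.064, 0, 60], [11.8, -0.1, 24.0, 0, -0.064, 0, 60], [13.3, -0.1, 23.2, 0, -0.064, 0, 60]]
```

Emit:
move_arm(
  series=[
    [0, 0, 0, 0, 0, 0, 60],
    [0, 0, 0, 0, 0, 0, 60],
    [0, -22, 0, 0, 0, 0, 60],
    [0, -23, 0, 0, 0, 0, 60],
    [5.4, 0, 26.2, 0, -0.064, 0, 60],
    [7.1, 0, 25.8, 0, -0.064, 0, 60],
    [8.7, 0, 25.3, 0, -0.064, 0, 60],
    [10.3, 0, 24.7, 0, -0.064, 0, 60],
    [11.8, 0, 24.0, 0, -0.064, 0, 60],
    [13.3, 0, 23.2, 0, -0.064, 0, 60],
  ],
)

```text
t: 10.68
position: [0.4821, -0.4161, 0.1229]
orientation: [-0.465, 1.961, -1.963]
contact_force: [0.4, 0.6, -0.0]
finger_gap: 0.0598
```

```bash
python3 - <<'E'
from h import *
a=imaging.grab_frame("side")[:,:,::-1]
crop(a,300,120,430,265,5,"s7.png")
st(); plan([.480,-.4138,.0785],-2.685,3,60)
E
```

```text
t 10.72 p [ 0.482  -0.4187  0.1232] yawx -2.6729 ydown [ 0.0015 -0.0021 -1.    ] F [-2.6848 -1.6679  0.6439] T [-0.0589  0.0458  0.0033] gap 0.0598 q [-0.7515  0.4005  1.8998 -0.0007  0.8387  0.3511]
da -0.012
[[-0.1, 14.9, -1.8, 0, 0.004, 0, 60], [-0.1, 14.9, -1.8, 0, 0.004, 0, 60], [-0.1, 14.9, -1.8, 0, 0.004, 0, 60]]
```

View pics/s7.png

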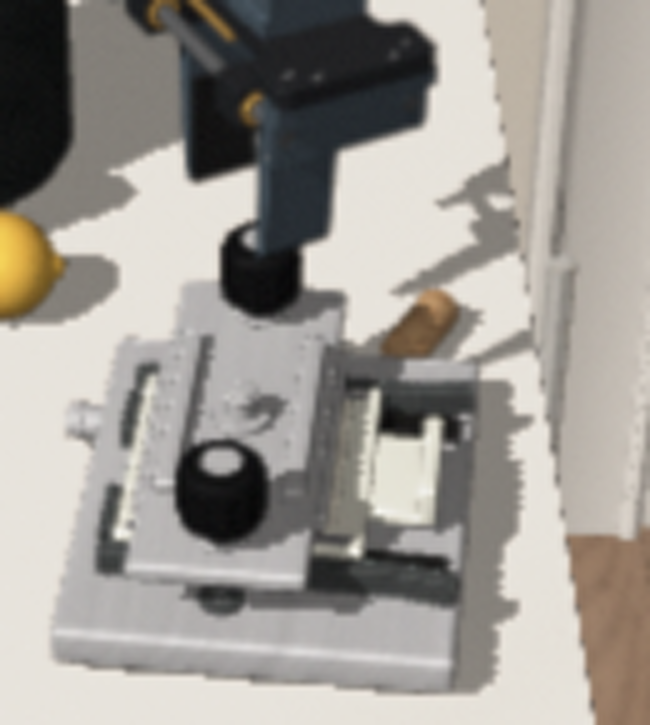

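Emit:
move_arm(
  series=[
    [0, 0, 0, 0, 0, 0, 60],
    [0, 22, 0, 0, 0, 0, 60],
    [0, 21.5, 0, 0, 0, 0, 60],
    [0, 0, 0, 0, 0, 0, 60],
  ],
)

```text
t: 11.22
position: [0.4808, -0.4131, 0.0762]
orientation: [-0.466, 1.968, -1.961]
contact_force: [-0.3, -0.2, 0.6]
finger_gap: 0.06
```

```bash
python3 - <<'E'
from h import *
a=imaging.grab_frame("side")[:,:,::-1]
crop(a,300,120,430,265,5,"s8.png")
st(); plan([.480,-.4138,.0785],-2.685,1,60)
E
```

```text
t 11.28 p [ 0.4814 -0.4138  0.0775] yawx -2.6784 ydown [-0.0018  0.0017 -1.    ] F [-0.0913  0.5338  0.3407] T [-0.0416 -0.0251 -0.0558] gap 0.0594 q [-0.7467  0.4643  1.9122  0.      0.7675  0.3609]
da -0.007
[[1.3, -1.0, -0.6, 0, 0.007, 0, 60]]
```

View pics/s8.png

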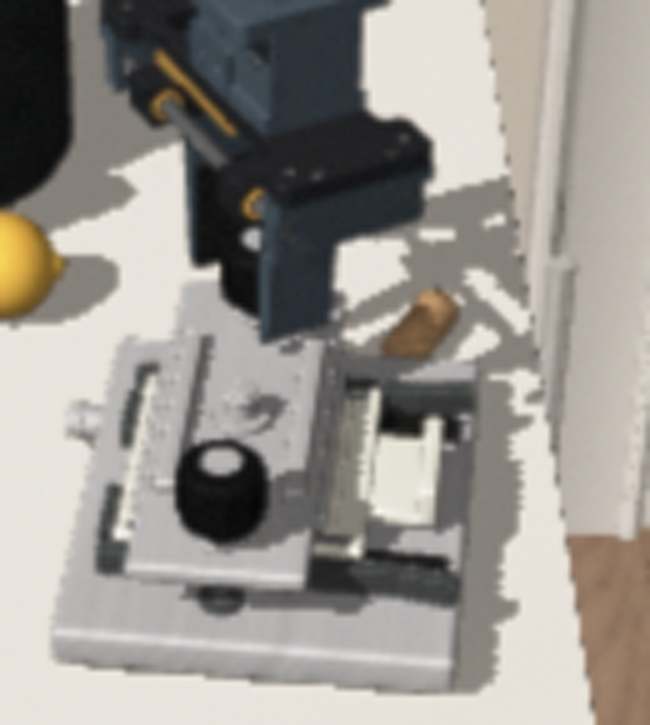

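Emit:
move_arm(
  series=[
    [1, -0.8, -0.5, 0, 0, 0, 60],
    [0, 0, 0, 0, 0, 0, 30],
    [0, 0, 0, 0, 0, 0, 30],
    [0, 0, 0, 0, 0, 0, 30],
  ],
)

```text
t: 11.78
position: [0.4801, -0.4133, 0.0799]
orientation: [-0.464, 1.968, -1.961]
contact_force: [-5.2, 13.2, 11.1]
finger_gap: 0.0373
```

```bash
cat >> h.py <<'E'
def ft():
    s=r.sense(); M=R.from_rotvec(s["orientation"]).as_matrix(); print("t",round(s["t"],2),"p",s["position"],"Ftool",M.T@s["contact_force"],"Tz",round(s["wrist_torque"][2],3),"yaw",round(np.arctan2(M[1,0],M[0,0]),3),"q6",round(s["qpos"][5],2),"gap",round(s["finger_gap"],4))
E
python3 -c "
from h import *
ft()"
```

```text
t 11.78 p [ 0.4801 -0.4133  0.0799] Ftool [ -1.218  -11.0928 -14.1855] Tz 0.003 yaw -2.679 q6 0.36 gap 0.0373
```

Emit:
move_arm(
  series=[
    [0, -0.6, -0.9, 0, 0, 0, 30],
    [0, 0.4, 0, 0, 0.15, 0, 30],
    [0, 0.4, 0, 0, 0.15, 0, 30],
    [0, 0.4, 0, 0, 0.15, 0, 30],
    [0, 0.3, 0, 0, 0.15, 0, 30],
  ],
)

```text
t: 12.4
position: [0.48, -0.4132, 0.0786]
orientation: [-0.151, -2.149, 2.146]
contact_force: [-0.8, 3.6, 0.4]
finger_gap: 0.0371
```

```bash
python3 -c "
from h import *
ft()"
```

```text
t 12.4 p [ 0.48   -0.4132  0.0786] Ftool [ 1.3142 -0.4329 -3.4729] Tz 0.248 yaw 3.0 q6 0.96 gap 0.0371
```

Emit:
move_arm(
  series=[
    [0, 0.4, 0, 0, 0.15, 0, 30],
    [0, 0.4, 0, 0, 0.15, 0, 30],
    [0, 0.3, 0, 0, 0.12, 0, 30],
  ],
)

```text
t: 12.78
position: [0.48, -0.4133, 0.0776]
orientation: [-0.547, -1.904, 1.902]
contact_force: [-0.6, 4.2, 1.0]
finger_gap: 0.0369
```

```bash
python3 -c "
from h import *
ft()"
```

```text
t 12.78 p [ 0.48   -0.4133  0.0776] Ftool [ 2.7941 -0.9638 -3.2551] Tz 0.225 yaw 2.58 q6 1.38 gap 0.0369
```

Emit:
move_arm(
  series=[
    [0, 0.4, 0, 0, 0.15, 0, 30],
    [0, 0.3, 0, 0, 0.12, 0, 30],
    [0, 0.3, 0, 0, 0.12, 0, 30],
  ],
)

```text
t: 13.15
position: [0.48, -0.4133, 0.0766]
orientation: [-0.848, -1.65, 1.649]
contact_force: [-1.4, 2.8, 1.8]
finger_gap: 0.0368
```

```bash
python3 -c "
from h import *
ft()"
```

```text
t 13.15 p [ 0.48   -0.4133  0.0766] Ftool [ 3.0718 -1.8056 -0.4517] Tz 0.235 yaw 2.191 q6 1.77 gap 0.0368
```

```bash
cat >> h.py <<'E'
PL=np.array([.5005,-.2545]); PR=np.array([.480,-.4133])
def trans(P,yaw,n=8,z=None):
    s=r.sense(); p=s["position"].copy(); p[2]+=.045
    plan([P[0],P[1],p[2]],yaw,n,60,p0=p)
E
python3 -c "
from h import *
trans(PL,-2.645,8)"
```

```text
da 1.447
[[14.7, 0.0, -13.6, 0, -0.181, 0, 60], [12.0, 0.0, -16.0, 0, -0.181, 0, 60], [8.9, 0.0, -17.9, 0, -0.181, 0, 60], [5.5, 0.0, -19.2, 0, -0.181, 0, 60], [2.0, 0.0, -19.9, 0, -0.181, 0, 60], [-1.6, 0.0, -19.9, 0, -0.181, 0, 60], [-5.2, 0.0, -19.3, 0, -0.181, 0, 60], [-8.6, 0.0, -18.1, 0, -0.181, 0, 60]]
```

Emit:
move_arm(
  series=[
    [0, 0, 0, 0, 0, 0, 60],
    [0, -22, 0, 0, 0, 0, 60],
    [0, -23, 0, 0, 0, 0, 60],
    [14.7, 0, -13.6, 0, -0.181, 0, 60],
    [12.0, 0, -16.0, 0, -0.181, 0, 60],
    [8.9, 0, -17.9, 0, -0.181, 0, 60],
    [5.5, 0, -19.2, 0, -0.181, 0, 60],
    [2.0, 0, -19.9, 0, -0.181, 0, 60],
    [-1.6, 0, -19.9, 0, -0.181, 0, 60],
    [-5.2, 0, -19.3, 0, -0.181, 0, 60],
  ],
)

```text
t: 14.4
position: [0.4983, -0.2748, 0.1235]
orientation: [-0.337, 2.042, -2.045]
contact_force: [-0.5, 0.3, 0.5]
finger_gap: 0.0604
```

Emit:
move_arm(
  series=[
    [-8.6, 0, -18.1, 0, -0.181, 0, 60],
    [0, 0, 0, 0, 0, 0, 60],
    [0, 22, 0, 0, 0, 0, 60],
    [0, 22, 0, 0, 0, 0, 60],
    [0, 0, 0, 0, 0, 0, 60],
    [0, 0, 0, 0, 0, 0, 60],
  ],
)

```text
t: 15.15
position: [0.5006, -0.2558, 0.0788]
orientation: [-0.494, 1.941, -1.942]
contact_force: [0.9, 0.5, 0.6]
finger_gap: 0.0598
```

```bash
python3 -c "
from h import *
ft();plan([.5005,-.2545,.077],-2.645,1,60)"
```

```text
t 15.15 p [ 0.5006 -0.2558  0.0788] Ftool [-0.982  -0.6153  0.021 ] Tz -0.058 yaw -2.642 q6 0.56 gap 0.0598
da -0.003
[[-0.5, 1.8, -1.2, 0, 0.003, 0, 60]]
```

Emit:
move_arm(
  series=[
    [-0.5, 1.6, -1.2, 0, 0, 0, 60],
    [0, 0, 0, 0, 0, 0, 30],
    [0, 0, 0, 0, 0, 0, 30],
    [0, 0, 0, 0, 0, 0, 30],
  ],
)

```text
t: 15.65
position: [0.5004, -0.2543, 0.0764]
orientation: [-0.496, 1.939, -1.942]
contact_force: [2.5, -6.0, 0.4]
finger_gap: 0.0371
```

```bash
python3 -c "
from h import *
ft()"
```

```text
t 15.65 p [ 0.5004 -0.2543  0.0764] Ftool [ 0.7326 -0.4114  6.4604] Tz -0.041 yaw -2.641 q6 0.56 gap 0.0371
```

Emit:
move_arm(
  series=[
    [0, 0.4, 0.4, 0, 0.15, 0, 30],
    [0, 0.4, 0, 0, 0.15, 0, 30],
    [0, 0.4, 0, 0, 0.15, 0, 30],
    [0, 0.3, 0, 0, 0.12, 0, 30],
  ],
)

```text
t: 16.15
position: [0.5004, -0.2544, 0.075]
orientation: [-0.08, -2.184, 2.185]
contact_force: [-0.9, -1.1, 3.9]
finger_gap: 0.037
```

```bash
python3 -c "
from h import *
ft()"
```

```text
t 16.15 p [ 0.5004 -0.2544  0.075 ] Ftool [ 0.771  -3.927   1.1833] Tz 0.189 yaw 3.068 q6 1.13 gap 0.037
```

Emit:
move_arm(
  series=[
    [0, 0.4, 0, 0, 0.15, 0, 30],
    [0, 0.3, 0, 0, 0.12, 0, 30],
  ],
)

```text
t: 16.4
position: [0.5004, -0.2544, 0.0743]
orientation: [-0.353, -2.035, 2.035]
contact_force: [-0.7, -0.6, 4.3]
finger_gap: 0.0372
```

```bash
python3 -c "
from h import *
ft()"
```

```text
t 16.4 p [ 0.5004 -0.2544  0.0743] Ftool [ 0.4761 -4.2761  0.8558] Tz 0.219 yaw 2.798 q6 1.4 gap 0.0372
```

Emit:
move_arm(
  series=[
    [0, 0.4, 0, 0, 0.15, 0, 30],
    [0, 0.3, 0, 0, 0.12, 0, 30],
  ],
)

```text
t: 16.65
position: [0.5005, -0.2544, 0.0736]
orientation: [-0.593, -1.871, 1.871]
contact_force: [-1.1, -0.9, 3.9]
finger_gap: 0.037
```

```bash
python3 -c "
from h import *
ft()"
```

```text
t 16.65 p [ 0.5005 -0.2544  0.0736] Ftool [ 0.4307 -3.8797  1.3696] Tz 0.209 yaw 2.528 q6 1.67 gap 0.037
```

Emit:
move_arm(
  series=[
    [0, 0.4, 0, 0, 0.15, 0, 30],
    [0, 0.3, 0, 0, 0.12, 0, 30],
  ],
)

```text
t: 16.9
position: [0.5005, -0.2545, 0.073]
orientation: [-0.802, -1.695, 1.695]
contact_force: [-1.7, -1.7, 7.1]
finger_gap: 0.0368
```

```bash
python3 -c "
from h import *
ft()"
```

```text
t 16.9 p [ 0.5005 -0.2545  0.073 ] Ftool [-0.2742 -7.0635  2.4003] Tz 0.214 yaw 2.258 q6 1.94 gap 0.0368
```

```bash
python3 -c "
from h import *
trans(PR,-2.785,7)"
```

```text
da 1.24
[[-15.7, 0.0, 16.7, 0, -0.177, 0, 60], [-12.5, 0.0, 19.2, 0, -0.177, 0, 60], [-8.9, 0.0, 21.1, 0, -0.177, 0, 60], [-5.1, 0.0, 22.3, 0, -0.177, 0, 60], [-1.1, 0.0, 22.9, 0, -0.177, 0, 60], [3.0, 0.0, 22.7, 0, -0.177, 0, 60], [6.9, 0.0, 21.8, 0, -0.177, 0, 60]]
```

Emit:
move_arm(
  series=[
    [0, 0, 0, 0, 0, 0, 60],
    [0, -22, 0, 0, 0, 0, 60],
    [0, -23, 0, 0, 0, 0, 60],
    [-15.7, 0, 16.7, 0, -0.177, 0, 60],
    [-12.5, 0, 19.2, 0, -0.177, 0, 60],
    [-8.9, 0, 21.1, 0, -0.177, 0, 60],
    [-5.1, 0, 22.3, 0, -0.177, 0, 60],
    [-1.1, 0, 22.9, 0, -0.177, 0, 60],
    [3, 0, 22.7, 0, -0.177, 0, 60],
    [6.9, 0, 21.8, 0, -0.177, 0, 60],
  ],
)

```text
t: 18.15
position: [0.48, -0.4138, 0.1174]
orientation: [-0.376, 2.021, -2.02]
contact_force: [-0.3, 1.0, 0.7]
finger_gap: 0.06
```

Emit:
move_arm(
  series=[
    [0, 0, 0, 0, 0, 0, 60],
    [0, 21, 0, 0, 0, 0, 60],
    [0, 20.5, 0, 0, 0, 0, 60],
    [0, 0, 0, 0, 0, 0, 60],
    [0, 0, 0, 0, 0, 0, 60],
  ],
)

```text
t: 18.77
position: [0.4804, -0.4129, 0.0758]
orientation: [-0.369, 2.026, -2.025]
contact_force: [-0.3, -0.1, 1.1]
finger_gap: 0.0602
```

```bash
python3 -c "
from h import *
ft();plan([.480,-.4133,.0765],-2.785,1,60)"
```

```text
t 18.77 p [ 0.4804 -0.4129  0.0758] Ftool [ 0.3124 -1.0608 -0.0368] Tz 0.023 yaw -2.782 q6 0.46 gap 0.0602
da -0.003
[[0.5, -0.7, 0.2, 0, 0.003, 0, 60]]
```

Emit:
move_arm(
  series=[
    [0.5, -0.4, 0.2, 0, 0, 0, 60],
    [0, 0, 0, 0, 0, 0, 30],
    [0, 0, 0, 0, 0, 0, 30],
    [0, 0, 0, 0, 0, 0, 30],
  ],
)

```text
t: 19.27
position: [0.4798, -0.4133, 0.0767]
orientation: [-0.368, 2.026, -2.025]
contact_force: [-2.5, 4.2, 4.3]
finger_gap: 0.0371
```

```bash
python3 -c "
from h import *
ft()"
```

```text
t 19.27 p [ 0.4798 -0.4133  0.0767] Ftool [ 0.8173 -4.2519 -4.8308] Tz -0.091 yaw -2.782 q6 0.46 gap 0.0371
```

Emit:
move_arm(
  series=[
    [0, 0.4, 0, 0, 0.15, 0, 30],
    [0, 0.4, 0, 0, 0.15, 0, 30],
    [0, 0.3, 0, 0, 0.12, 0, 30],
    [0, 0.3, 0, 0, 0.12, 0, 30],
  ],
)

```text
t: 19.77
position: [0.4797, -0.4132, 0.0754]
orientation: [-0.195, -2.125, 2.124]
contact_force: [-2.7, 5.0, 8.1]
finger_gap: 0.037
```

```bash
python3 -c "
from h import *
ft()"
```

```text
t 19.77 p [ 0.4797 -0.4132  0.0754] Ftool [ 3.5712 -8.0878 -4.4291] Tz 0.266 yaw 2.958 q6 1.01 gap 0.037
```

Emit:
move_arm(
  series=[
    [0, 0.4, 0, 0, 0.15, 0, 30],
    [0, 0.3, 0, 0, 0.12, 0, 30],
  ],
)

```text
t: 20.02
position: [0.4798, -0.4133, 0.0749]
orientation: [-0.454, -1.969, 1.968]
contact_force: [-2.9, 5.7, 11.1]
finger_gap: 0.0371
```

```bash
python3 -c "
from h import *
ft()"
```

```text
t 20.02 p [ 0.4798 -0.4133  0.0749] Ftool [  5.0906 -11.1132  -3.9073] Tz 0.247 yaw 2.687 q6 1.28 gap 0.0371
```

Emit:
move_arm(
  series=[
    [0, 0.4, 0, 0, 0.15, 0, 30],
    [0, 0.3, 0, 0, 0.12, 0, 30],
  ],
)

```text
t: 20.27
position: [0.4798, -0.4132, 0.0743]
orientation: [-0.681, -1.8, 1.799]
contact_force: [-2.4, 7.7, 13.7]
finger_gap: 0.0371
```

```bash
python3 -c "
from h import *
ft()"
```

```text
t 20.27 p [ 0.4798 -0.4132  0.0743] Ftool [  6.9293 -13.6651  -4.1849] Tz 0.356 yaw 2.417 q6 1.55 gap 0.0371
```

Emit:
move_arm(
  series=[
    [0, 0.4, 0, 0, 0.15, 0, 30],
    [0, 0.3, 0, 0, 0.12, 0, 30],
  ],
)

```text
t: 20.52
position: [0.4798, -0.4132, 0.0738]
orientation: [-0.878, -1.62, 1.619]
contact_force: [-3.6, 8.2, 17.9]
finger_gap: 0.0372
```

```bash
python3 -c "
from h import *
ft()
a=imaging.grab_frame('side')[:,:,::-1]
crop(a,300,120,430,265,5,'s9.png')"
```

```text
t 20.52 p [ 0.4798 -0.4132  0.0738] Ftool [  8.8145 -17.8443  -1.445 ] Tz 0.316 yaw 2.148 q6 1.82 gap 0.0372
```

View pics/s9.png

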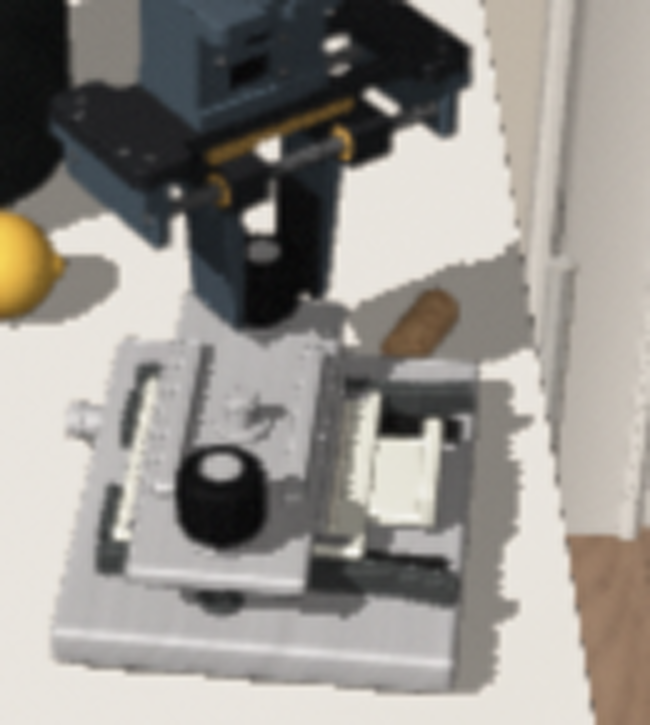

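```bash
python3 -c "
from h import *
trans(PL,-3.045,7)"
```

```text
da 1.097
[[17.5, 0.0, -14.7, 0, -0.157, 0, 60], [15.0, 0.0, -17.3, 0, -0.157, 0, 60], [12.1, 0.0, -19.4, 0, -0.157, 0, 60], [8.9, 0.0, -21.1, 0, -0.157, 0, 60], [5.5, 0.0, -22.2, 0, -0.157, 0, 60], [2.0, 0.0, -22.8, 0, -0.157, 0, 60], [-1.6, 0.0, -22.8, 0, -0.157, 0, 60]]
```

Emit:
move_arm(
  series=[
    [0, 0, 0, 0, 0, 0, 60],
    [0, -22, 0, 0, 0, 0, 60],
    [0, -23, 0, 0, 0, 0, 60],
    [17.5, 0, -14.7, 0, -0.157, 0, 60],
    [15, 0, -17.3, 0, -0.157, 0, 60],
    [12.1, 0, -19.4, 0, -0.157, 0, 60],
    [8.9, 0, -21.1, 0, -0.157, 0, 60],
    [5.5, 0, -22.2, 0, -0.157, 0, 60],
    [2.0, 0, -22.8, 0, -0.157, 0, 60],
    [-1.6, 0, -22.8, 0, -0.157, 0, 60],
  ],
)

```text
t: 21.82
position: [0.4993, -0.2541, 0.1193]
orientation: [-0.122, 2.161, -2.163]
contact_force: [0.7, 1.0, -0.9]
finger_gap: 0.0599
```

Emit:
move_arm(
  series=[
    [0, 0, 0, 0, 0, 0, 60],
    [0, 22, 0, 0, 0, 0, 60],
    [0, 21.5, 0, 0, 0, 0, 60],
    [0, 0, 0, 0, 0, 0, 60],
    [0, 0, 0, 0, 0, 0, 60],
  ],
)

```text
t: 22.45
position: [0.4992, -0.2553, 0.0754]
orientation: [-0.115, 2.165, -2.167]
contact_force: [-0.3, 0.0, 0.9]
finger_gap: 0.0601
```

```bash
python3 -c "
from h import *
ft();plan([.5005,-.2545,.0735],-3.045,1,60)"
```

```text
t 22.45 p [ 0.4992 -0.2553  0.0754] Ftool [ 0.2503 -0.9024 -0.028 ] Tz -0.008 yaw -3.034 q6 0.95 gap 0.0601
da -0.011
[[-1.3, 1.9, -0.6, 0, 0.011, 0, 60]]
```

Emit:
move_arm(
  series=[
    [-1.3, 1.6, -0.6, 0, 0, 0, 60],
    [0, 0, 0, 0, 0, 0, 30],
    [0, 0, 0, 0, 0, 0, 30],
    [0, 0, 0, 0, 0, 0, 30],
  ],
)

```text
t: 22.95
position: [0.5002, -0.2544, 0.0731]
orientation: [-0.118, 2.164, -2.166]
contact_force: [-0.0, -4.7, 1.2]
finger_gap: 0.0371
```

```bash
python3 -c "
from h import *
ft()"
```

```text
t 22.95 p [ 0.5002 -0.2544  0.0731] Ftool [ 0.552  -1.1688  4.6531] Tz -0.127 yaw -3.032 q6 0.95 gap 0.0371
```

Emit:
move_arm(
  series=[
    [0, 0.4, 0, 0, 0.14, 0, 30],
    [0, 0.3, 0, 0, 0.14, 0, 30],
  ],
)

```text
t: 23.2
position: [0.5003, -0.2544, 0.0726]
orientation: [-0.187, -2.129, 2.131]
contact_force: [-2.2, -4.4, 4.9]
finger_gap: 0.0369
```

```bash
python3 -c "
from h import *
ft()"
```

```text
t 23.2 p [ 0.5003 -0.2544  0.0726] Ftool [ 1.4281 -4.8763  4.7029] Tz 0.398 yaw 2.967 q6 1.23 gap 0.0369
```

Emit:
move_arm(
  series=[
    [0, 0.3, 0, 0, 0.1, 0, 30],
  ],
)

```text
t: 23.32
position: [0.5003, -0.2544, 0.0724]
orientation: [-0.287, -2.074, 2.076]
contact_force: [-3.4, -2.6, 8.2]
finger_gap: 0.0369
```

```bash
python3 -c "
from h import *
ft()"
```

```text
t 23.32 p [ 0.5003 -0.2544  0.0724] Ftool [ 2.5611 -8.2231  3.3906] Tz 0.36 yaw 2.867 q6 1.33 gap 0.0369
```

Emit:
move_arm(
  series=[
    [0, 0.2, 0, 0, 0.1, 0, 30],
  ],
)

```text
t: 23.45
position: [0.5003, -0.2543, 0.0722]
orientation: [-0.382, -2.017, 2.018]
contact_force: [-3.5, -3.0, 7.6]
finger_gap: 0.0368
```

```bash
python3 -c "
from h import *
ft()"
```

```text
t 23.45 p [ 0.5003 -0.2543  0.0722] Ftool [ 2.1357 -7.5586  4.1179] Tz 0.383 yaw 2.768 q6 1.43 gap 0.0368
```

Emit:
move_arm(
  series=[
    [0, 0.3, 0, 0, 0.1, 0, 30],
  ],
)

```text
t: 23.58
position: [0.5003, -0.2543, 0.072]
orientation: [-0.473, -1.957, 1.958]
contact_force: [-4.3, -2.2, 10.6]
finger_gap: 0.0372
```

```bash
python3 -c "
from h import *
ft()"
```

```text
t 23.57 p [ 0.5003 -0.2543  0.072 ] Ftool [  2.8149 -10.6189   3.9633] Tz 0.413 yaw 2.668 q6 1.53 gap 0.0372
```

Emit:
move_arm(
  series=[
    [0, -0.2, 0, 0, -0.08, 0, 30],
  ],
)

```text
t: 23.7
position: [0.5003, -0.2543, 0.0721]
orientation: [-0.398, -2.006, 2.008]
contact_force: [-3.5, -3.1, 6.4]
finger_gap: 0.0374
```

```bash
python3 -c "
from h import *
ft()"
```

```text
t 23.7 p [ 0.5003 -0.2543  0.0721] Ftool [ 2.0548 -6.4107  4.2066] Tz -0.098 yaw 2.75 q6 1.45 gap 0.0374
```

Emit:
move_arm(
  series=[
    [0, -0.2, 0, 0, -0.06, 0, 30],
  ],
)

```text
t: 23.82
position: [0.5003, -0.2543, 0.0723]
orientation: [-0.34, -2.043, 2.044]
contact_force: [-2.2, -3.8, 5.4]
finger_gap: 0.037
```

```bash
python3 -c "
from h import *
ft()"
```

```text
t 23.82 p [ 0.5003 -0.2543  0.0723] Ftool [ 0.8376 -5.405   4.3101] Tz -0.128 yaw 2.812 q6 1.39 gap 0.037
```

Emit:
move_arm(
  series=[
    [0, -0.1, 0, 0, -0.06, 0, 30],
  ],
)

```text
t: 23.95
position: [0.5003, -0.2544, 0.0724]
orientation: [-0.282, -2.077, 2.078]
contact_force: [-2.1, -2.8, 6.7]
finger_gap: 0.0372
```

```bash
python3 -c "
from h import *
ft()"
```

```text
t 23.95 p [ 0.5003 -0.2544  0.0724] Ftool [ 1.3163 -6.7287  3.2564] Tz -0.124 yaw 2.872 q6 1.33 gap 0.0372
```

Emit:
move_arm(
  series=[
    [0, 0.2, 0, 0, 0.08, 0, 30],
  ],
)

```text
t: 24.08
position: [0.5003, -0.2544, 0.0722]
orientation: [-0.361, -2.03, 2.032]
contact_force: [-3.0, -2.8, 7.6]
finger_gap: 0.037
```

```bash
python3 -c "
from h import *
ft()"
```

```text
t 24.07 p [ 0.5003 -0.2544  0.0722] Ftool [ 1.8749 -7.6363  3.6503] Tz 0.416 yaw 2.791 q6 1.41 gap 0.037
```

Emit:
move_arm(
  series=[
    [0, 0.2, 0, 0, 0.06, 0, 30],
  ],
)

```text
t: 24.2
position: [0.5003, -0.2543, 0.0721]
orientation: [-0.418, -1.994, 1.995]
contact_force: [-3.3, -2.2, 9.1]
finger_gap: 0.0374
```

```bash
python3 -c "
from h import *
ft()"
```

```text
t 24.2 p [ 0.5003 -0.2543  0.0721] Ftool [ 2.1604 -9.1218  3.3842] Tz 0.43 yaw 2.729 q6 1.47 gap 0.0374
```

Emit:
move_arm(
  series=[
    [0, 0.1, 0, 0, 0.06, 0, 30],
  ],
)

```text
t: 24.32
position: [0.5003, -0.2543, 0.072]
orientation: [-0.472, -1.958, 1.959]
contact_force: [-3.1, -1.7, 9.3]
finger_gap: 0.0372
```

```bash
python3 -c "
from h import *
ft()"
```

```text
t 24.32 p [ 0.5003 -0.2543  0.072 ] Ftool [ 1.956  -9.2542  2.9202] Tz 0.379 yaw 2.669 q6 1.53 gap 0.0372
```

```bash
python3 -c "
from h import *
trans(PR,-2.285-1.4,6)"
```

```text
da -0.071
[[-9.0, 0.0, 25.1, 0, 0.012, 0, 60], [-9.3, 0.0, 25.0, 0, 0.012, 0, 60], [-9.6, 0.0, 24.9, 0, 0.012, 0, 60], [-9.9, 0.0, 24.8, 0, 0.012, 0, 60], [-10.2, 0.0, 24.7, 0, 0.012, 0, 60], [-10.5, 0.0, 24.6, 0, 0.012, 0, 60]]
```

Emit:
move_arm(
  series=[
    [0, 0, 0, 0, 0, 0, 60],
    [0, -22, 0, 0, 0, 0, 60],
    [0, -23, 0, 0, 0, 0, 60],
    [-9, 0, 25.1, 0, 0.012, 0, 60],
    [-9.3, 0, 25, 0, 0.012, 0, 60],
    [-9.6, 0, 24.9, 0, 0.012, 0, 60],
    [-9.9, 0, 24.8, 0, 0.012, 0, 60],
    [-10.2, 0, 24.7, 0, 0.012, 0, 60],
    [-10.5, 0, 24.6, 0, 0.012, 0, 60],
    [0, 0, 0, 0, 0, 0, 60],
  ],
)

```text
t: 25.58
position: [0.4795, -0.4147, 0.1163]
orientation: [-0.535, -1.914, 1.914]
contact_force: [0.5, -0.1, -0.4]
finger_gap: 0.06
```

Emit:
move_arm(
  series=[
    [0, 21, 0, 0, 0, 0, 60],
    [0, 21, 0, 0, 0, 0, 60],
    [0, 0, 0, 0, 0, 0, 60],
    [0, 0, 0, 0, 0, 0, 60],
  ],
)

```text
t: 26.08
position: [0.4798, -0.4125, 0.0742]
orientation: [-0.532, -1.915, 1.915]
contact_force: [-0.1, 0.2, 0.4]
finger_gap: 0.06
```

```bash
python3 -c "
from h import *
ft();plan([.480,-.4133,.0735],-3.685,1,60)"
```

```text
t 26.07 p [ 0.4798 -0.4125  0.0742] Ftool [ 0.193  -0.4066 -0.1729] Tz -0.005 yaw 2.599 q6 1.37 gap 0.06
da -0.001
[[-0.6, 0.7, 0.6, 0, 0.001, 0, 60]]
```

Emit:
move_arm(
  series=[
    [-0.5, 0, 0.6, 0, 0, 0, 60],
    [0, 0, 0, 0, 0, 0, 30],
    [0, 0, 0, 0, 0, 0, 30],
    [0, 0, 0, 0, 0, 0, 30],
  ],
)

```text
t: 26.58
position: [0.4801, -0.4134, 0.0746]
orientation: [-0.534, -1.915, 1.914]
contact_force: [1.4, 2.9, 3.0]
finger_gap: 0.0371
```

```bash
python3 -c "
from h import *
ft()"
```

```text
t 26.57 p [ 0.4801 -0.4134  0.0746] Ftool [ 0.2658 -3.014  -3.2074] Tz -0.087 yaw 2.598 q6 1.37 gap 0.0371
```

Emit:
move_arm(
  series=[
    [0, -0.2, 0, 0, -0.08, 0, 30],
  ],
)

```text
t: 26.7
position: [0.48, -0.4134, 0.0747]
orientation: [-0.462, -1.965, 1.964]
contact_force: [2.5, 3.9, 1.4]
finger_gap: 0.0372
```

```bash
python3 -c "
from h import *
ft()"
```

```text
t 26.7 p [ 0.48   -0.4134  0.0747] Ftool [-0.5141 -1.3995 -4.6495] Tz -0.121 yaw 2.68 q6 1.28 gap 0.0372
```

Emit:
move_arm(
  series=[
    [0, -0.2, 0, 0, -0.06, 0, 30],
  ],
)

```text
t: 26.82
position: [0.48, -0.4133, 0.0749]
orientation: [-0.407, -2.001, 2.001]
contact_force: [2.5, 3.0, 0.4]
finger_gap: 0.037
```

```bash
python3 -c "
from h import *
ft()"
```

```text
t 26.82 p [ 0.48   -0.4133  0.0749] Ftool [-1.0894 -0.3528 -3.7218] Tz -0.076 yaw 2.74 q6 1.22 gap 0.037
```

Emit:
move_arm(
  series=[
    [0, -0.1, 0, 0, -0.06, 0, 30],
  ],
)

```text
t: 26.95
position: [0.48, -0.4133, 0.0749]
orientation: [-0.351, -2.036, 2.036]
contact_force: [2.0, 2.7, 1.3]
finger_gap: 0.0368
```

```bash
python3 -c "
from h import *
ft()"
```

```text
t 26.95 p [ 0.48   -0.4133  0.0749] Ftool [-0.9424 -1.3318 -3.2248] Tz -0.098 yaw 2.8 q6 1.16 gap 0.0368
```

Emit:
move_arm(
  series=[
    [0, 0.2, 0, 0, 0.08, 0, 30],
  ],
)

```text
t: 27.08
position: [0.48, -0.4133, 0.0748]
orientation: [-0.427, -1.988, 1.988]
contact_force: [1.0, 2.9, 3.0]
finger_gap: 0.037
```

```bash
python3 -c "
from h import *
ft()"
```

```text
t 27.07 p [ 0.48   -0.4133  0.0748] Ftool [ 0.2546 -2.992  -3.0923] Tz 0.39 yaw 2.718 q6 1.25 gap 0.037
```

Emit:
move_arm(
  series=[
    [0, 0.2, 0, 0, 0.06, 0, 30],
  ],
)

```text
t: 27.2
position: [0.4801, -0.4134, 0.0747]
orientation: [-0.483, -1.951, 1.951]
contact_force: [1.4, 3.9, 4.8]
finger_gap: 0.0371
```

```bash
python3 -c "
from h import *
ft()"
```

```text
t 27.2 p [ 0.4801 -0.4134  0.0747] Ftool [ 0.5921 -4.8182 -4.1477] Tz 0.367 yaw 2.657 q6 1.31 gap 0.0371
```

Emit:
move_arm(
  series=[
    [0, 0.1, 0, 0, 0.06, 0, 30],
  ],
)

```text
t: 27.32
position: [0.48, -0.4134, 0.0746]
orientation: [-0.534, -1.914, 1.914]
contact_force: [0.9, 3.6, 3.0]
finger_gap: 0.0374
```

```bash
python3 -c "
from h import *
ft()"
```

```text
t 27.32 p [ 0.48   -0.4134  0.0746] Ftool [ 1.0848 -3.0163 -3.5883] Tz 0.391 yaw 2.597 q6 1.37 gap 0.0374
```

Emit:
move_arm(
  series=[
    [0, 0, 0, 0, 0, 0, 60],
    [0, 0, 0, 0, 0, 0, 60],
    [0, -25, 0, 0, 0, 0, 60],
    [0, -35, 0, 0, 0, 0, 60],
    [0, -35, 0, 0, 0, 0, 60],
    [30, -20, 10, 0, 0, 0, 60],
    [40, -10, 10, 0, 0, 0, 60],
    [40, 0, 10, 0, 0, 0, 60],
    [20, 0, 0, 0, 0, 0, 60],
    [0, 0, 0, 0, 0, 0, 60],
  ],
)

```text
t: 28.58
position: [0.3527, -0.3718, 0.1995]
orientation: [-0.534, -1.915, 1.915]
contact_force: [0.3, -0.5, 0.1]
finger_gap: 0.0601
```

```bash
python3 - <<'E'
from h import *
st()
a=imaging.grab_frame("side")[:,:,::-1].copy()
b=imaging.grab_frame("top")[:,:,::-1].copy()
crop(a,300,150,430,265,6,"s10.png"); crop(b,345,215,465,320,6,"t10.png")
def disc(im,u,v):
    g=cv2.cvtColor(im,cv2.COLOR_BGR2GRAY)[v-7:v+8,u-7:u+8]
    _,m=cv2.threshold(g,0,255,cv2.THRESH_OTSU)
    n,l,s,c=cv2.connectedComponentsWithStats(m); k=l[7,7]; return c[k]+[u-7,v-7],s[k,4]
for (su,sv),(tu,tv) in (((344,214),(359,255)),((352,171),(439,266))):
    x,y=disc(a,su,sv),disc(b,tu,tv); print(x,y,tri(x[0],y[0]))
for n in ("lip","cassette","plate","press"):
  for c in ("side","top"): print(n,c,[(np.round(d["point"],4).tolist(),round(d["conf"],2)) for d in finder.pinpoint(c,n)[:2]])
E
```

```text
t 28.57 p [ 0.3527 -0.3718  0.1995] yawx 2.5982 ydown [ 0.0002 -0.0001 -1.    ] F [ 0.2664 -0.4656  0.1045] T [ 0.1192  0.0316 -0.0076] gap 0.0601 q [-0.8572  0.1012  2.1183  0.      0.9219  1.2569]
(array([343.6   , 213.3143]), np.int32(35)) (array([358.3443, 255.1148]), np.int32(61)) (array([ 0.5014, -0.2557,  0.0962]), np.float64(0.0007622451583701978))
(array([351.88, 169.56]), np.int32(25)) (array([438.5   , 265.8621]), np.int32(58)) (array([ 0.4804, -0.4152,  0.096 ]), np.float64(0.00020624267701096707))
lip side [([0.4027, -0.3269, 0.0396], 0.96)]
lip top [([0.4024, -0.3213, 0.0394], 0.64), ([0.3832, -0.0637, -0.0019], 0.29)]
cassette side []
cassette top [([0.5006, -0.2561, 0.0848], 0.55)]
plate side [([0.4929, -0.3349, 0.0575], 0.84)]
plate top [([0.4901, -0.331, 0.0504], 0.71)]
press side [([0.4914, -0.3351, -0.0004], 0.64)]
press top [([0.4898, -0.3361, -0.0001], 0.86)]
```

View pics/s10.png

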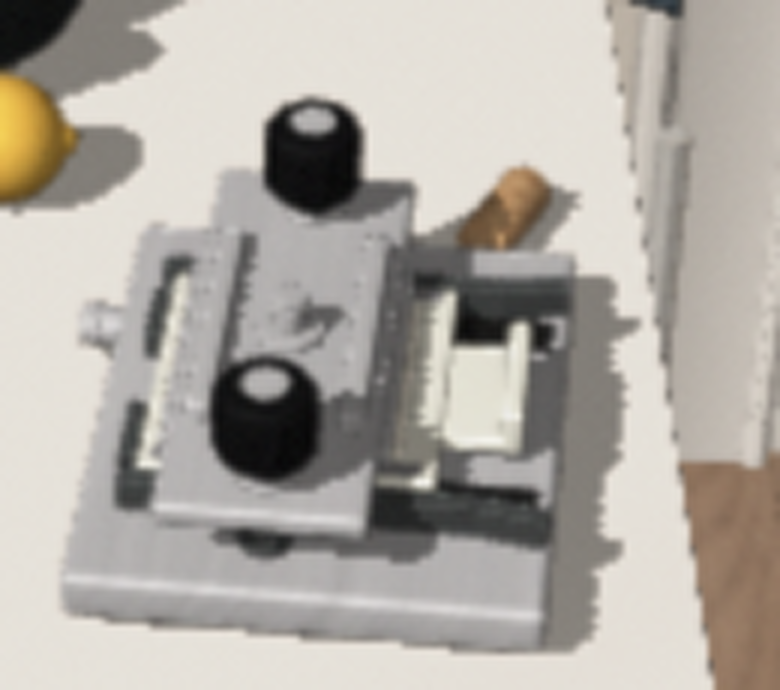

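View pics/t10.png

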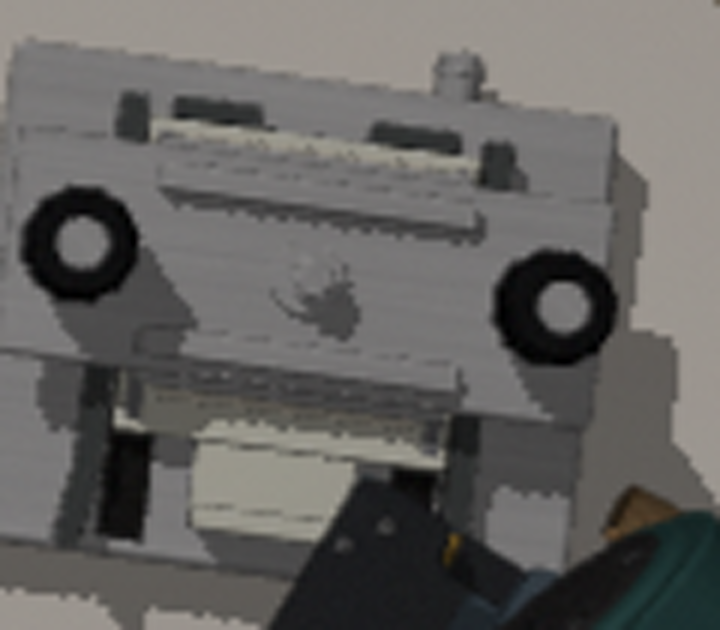

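```bash
python3 -c "
from rig import r
print(r.close_job())"
```

```text
the job is handed in; nothing more can be done
None
```

The wine filter is set up and handed in at about 29 s of the 72 s allowed: the cassette is home, and the plate is closed on it and looks level. The simulator gave no verdict, so everything below is from my own checks.

- **Cassette:** I pushed it home at the lip. The wrist force reached about 11 N when it stopped. In the pictures its back edge lies along both stops.
- **Knobs:** I turned them in alternation to about 2.68 rad (left) and 2.76 rad (right). The strokes were 0.6 to 1.4 rad, so by the turn counts and the starting picture one end led by at most about 2 mm.
- **Tightness:** Rocking each knob back and forth gave a push-back of about 0.15 N m on both. I could not measure the clamping force on the pad directly; it is only inferred from this.
- **Level:** The knob tops measured 96.2 mm (left) and 96.0 mm (right) in the last pictures, against the 2 mm allowed from stud to stud. The turn counts, taken with the starting heights, suggest the left is up to about 0.8 mm higher; both figures are within the limit.
- **At the end:** The gripper was open and clear. The lemon and the cork right of the press looked undisturbed; I did not check the other bystanders again.

Two checks disagreed. The height of the plate differed by a few millimetres between the networks and my triangulation, so I judged the contact by feel. During one right-knob stroke the upward force on the tool rose to about 18 N, because I had the tool descending slightly out of step with the knob.

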